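Slide the inked printing block down the registration lane to the stop

ROBOT

A 6-joint arm with a two-finger parallel gripper is mounted at the origin on the work surface. World frame = base frame: x ahead of the robot, y to its left, z up, the work surface at z = 0. Lengths are in m, angles in degrees, forces in N, time in s.
With the tool pointing down it reaches from about 0.325 to 1 m from the base axis. Payload 5.1 kg.
Tool frame: the origin (TCP) lies between the finger pads; the fingertips stand 25 mm ahead of it and the grasp point (between the pads) lies 6 mm ahead of it (robot.tips_ahead is the distance from the TCP to the fingertips, in m); z points along the fingers, y is the line along which they close (so a half turn about z gives the same grasp; the last joint's range is limited). The gripper opens to 85 mm and grips with 20 to 120 N. Pads are 22 mm wide; open, the fingers measure 114 mm over their backs; the gripper's body (76 mm by 85 mm) begins 54 mm behind the grasp point. The pads swing forward as they close: fully open they stand 13 mm farther back than shut.
Start: joints at [-69.362, 7.093, 94.555, -0, 78.352, -4.733], TCP at [0.278, -0.587, 0.256] pointing down, gripper open.
Joint ranges: [-149.61, 149.61], [-58.7, 133.49], [1.44, 155.28], [-77.14, 257.14], [18.33, 153.61], [-166.67, 166.67]. Speed limits (degrees/s): [147.25, 147.25, 180, 180, 180, 180].

INTERFACE

Orientations are given as a 3x3 rotation matrix whose columns are the frame's x, y, z axes.
In Python, from station import robot gives the robot as it stands.
- The arm moves only by the tool apply_moves, never from a script. Its argument "commands" is a list of rows, each an object of numbers: "hand": the closure in counts, from 0 (fully open) to 255 (shut); "x", "y", "z": the shift along the tool's x, y, z in cm; "wx", "wy", "wz": the turn, a rotation vector about the tool's x, y, z in degrees. A call has exactly 10 rows; each row is the pose to reach, as a shift and turn from the pose commanded when the call began, along the tool's axes at that moment; what a row does not reach only later rows make up. A row lasts 1/10 s, in which the tool goes at most 50 mm and 8.59 degrees, less where a joint would pass 70% of its speed; a pose out of reach is approached as far as the arm can. A call with a gripper value outside its range is refused whole. The fingers move at their own pace and stop on an object; "grip_force" is the grip in N (left out, the last holds). Time passes only in rows, so rows that repeat a pose let the fingers close, or fill a call up. It gives the time, the measured TCP pose, the force, the opening and the grip force at its end, in the units of the state.
- robot.get_state(): the state, without advancing time (a new reading comes with each control period).
- robot.capture(name): name is "scene" or "top" or "wrist"; returns the picture (480x640x3 uint8, blue, green, red); there is no depth.
- robot.camera_model(name): a dict with "intrinsics" (3x3 intrinsics, pixels), "extrinsics" (4x4, takes a point from world to camera coordinates). Camera axes: x right, y down, z forward; pixel columns grow to the right and rows downward; lengths in m; the calibration is good to about 2 mm. The wrist camera is an equidistant fisheye: a pixel r from the principal point sees the ray r / f radians off the axis. A picture is of the moment at which its call begins: read the wrist's pose just before it. camera_model takes no time and is no camera call; for the wrist camera it gives the pose at the moment of the call.
- robot.close_job(): hands the job in; it is judged then, once.
The state is a dict: "time_s": time; "joint_positions": joint angles; "dq": joint speeds; "joint_torque": joint torques, N m; "tool_pos": TCP position; "tcp_rot": TCP orientation; "force": force on the tool from outside, world axes, zero at the start; "torque": the same for the moment, N m; "gripper_width": opening from 0.0 (shut) to 1.0 (fully open); "grasp_force": force on a finger pad.
Only numpy, scipy, OpenCV 4.12 (cv2) and the standard library are available. Lean on these libraries where they do the work, as an engineer would, in place of code of your own. Each camera call takes 0.05 s, during which the arm holds its last target. There are 200 camera calls.

TASK

With the fingertips, push the big printing block along the plywood bed and down the lane between the two aluminium guide rails until its leading end rests squarely against the wooden stop, then move the hand clear. Its sides are wet with ink, so straighten and centre it before it goes in: neither the block nor the robot may touch either rail at any time. Do not lift or tip the block, and leave the roller, the ink jar and the small block where they lie.

Things in the scene. Friction and masses are not known exactly. Their poses are not given: they have to be found in the camera images.
- bed: Fixed plywood board flat on the table, 480 x 170 mm, 12 mm thick; its place and direction vary. Origin at the centre of its underside (table level). +x runs along the lane, from the open apron (bed x -240 to 0 mm) to the stop; y across; z up. The lane's centre line is y = 0, its mouth bed x = 0, the stop's face bed x = 192 mm.
- rail_left: Aluminium guide rail fixed on the bed, on its +y side: a bar 190 mm long (along the bed's x, bed x 0 to 190 mm), 16 mm wide, 16 mm high (its top is 28 mm above the table). Origin at the centre of its underside, at bed x 95 mm, y +48 mm; its inner face is at bed y +40 mm. Must not be touched.
- rail_right: The same rail on the other side: origin at bed x 95 mm, y -48 mm, inner face at bed y -40 mm. The clear lane between the rails is 80 mm wide. Must not be touched.
- stop: Dark wooden stop bar fixed across the far end of the lane, 25 mm thick, 112 mm wide, 24 mm high. Origin at the middle of the lower edge of the face that looks back down the lane (bed x 192 mm, y 0, on the bed's top). May be touched.
- block: Loose wooden printing block, black carved face on top: 90 mm long (its x), 64 mm wide (y), 48 mm high (z), 0.2 to 0.45 kg, ordinary wood friction. Origin at the centre of its underside. Starts on the apron before the lane, up to 25 mm off centre and turned up to 0.3 rad (its x roughly along bed x). It rises 32 mm above the rails, so it can be pushed from above them. Home: origin at bed x 147 mm.
- brayer: Bystander: ink roller lying on the table beside the bed, roller 36 mm in diameter, 90 mm long, wooden handle along its -x, 140 mm over all. Origin on the table under it. Leave it alone.
- ink_jar: Bystander: closed ink jar, 60 mm in diameter, 65 mm tall, standing on the table beside the bed. Origin at the centre of its underside. Leave it alone.
- small_block: Bystander: small spare printing block, 52 x 40 x 25 mm, on the table beside the bed. Origin at the centre of its underside. Leave it alone.
There are look-alikes about, which are no part of the job. Leave any green, pink or yellow look-alike of the block alone.

How it is judged (in metres and radians):
On the way:
1. the block's leading end has entered the lane, square and between the rails (x of block in the frame of bed between -0.02 and 0.12 m and y of block in the frame of bed between -0.008 and 0.008 m and angle between the x axis of block and the x axis of bed, either way round below 0.1 rad), for 0.05 s.
At the end, for the whole second after the job is handed in: The block lies flat and at rest in the lane, its leading end within 5 mm of the stop, its centre within 8 mm of the lane's centre line and turned less than 0.1 rad from it, with no rail having been touched (x of block in the frame of bed between 0.142 and 0.151 m and y of block in the frame of bed between -0.008 and 0.008 m and angle between the x axis of block and the x axis of bed, either way round below 0.1 rad and z of block in the frame of bed below 0.016 m and angle between block's own z axis and vertical below 0.05 rad and linear speed of block below 0.01 m/s).
It fails at once if a rail is touched by the block, the robot or anything else (contact force between any of rail_left, rail_right and anything else above 0.3 N).
It fails at once if the block is lifted off the bed (6 mm) or carried (z of block in the frame of bed above 0.018 m).
It fails at once if the block is tipped (0.2 rad) (angle between block's own z axis and vertical above 0.2 rad).
It fails at once if the roller, the ink jar or the small block is moved more than 20 mm (distance of any of brayer, ink_jar, small_block from where it was at the start of the episode above 0.02 m).
It also fails if it takes over 72 s, if anything falls off the work surface, if the arm or the gripper's body presses on something with over 40 N, if the wrist force passes 120 N, or if a joint passes its speed limit or range.

## Working session

There is one attempt and no reset: what is moved stays moved. The work goes in short steps, Python scripts to look and compute and a tool call to move; the robot and the scene stay as the last step left them, time stands still between calls to the robot, and variables do not carry over. Pictures are saved under pics/ and viewed, at most 10 in all, crops included, and the job is handed in when it is done.

Besides the shell and the picture viewer there is one more tool, called after ">>>" by a JSON object that holds its "op" and its "data". apply_moves: Moves the arm, as the interface text tells. Its arguments: {"type":"object","properties":{"commands":{"type":"array"},"grip_force":{"type":"number"}},"required":["commands"]}

```bash
mkdir -p pics; ls
python3 - <<'E'
from station import robot
import cv2,numpy as np
np.set_printoptions(precision=4,suppress=True)
for n in("top","scene"):
    cv2.imwrite(f"pics/{n}0.png",robot.capture(n)); m=robot.camera_model(n); print(n,m["intrinsics"],m["extrinsics"])
s=robot.get_state();print(s,robot.tips_ahead)
E
```

```text
pics
top [[436.7017   0.     317.3416]
 [  0.     436.7017 244.0692]
 [  0.       0.       1.    ]] [[ 0.0074 -0.9997 -0.0233  0.0818]
 [-0.9982 -0.0061 -0.0589  0.5249]
 [ 0.0588  0.0237 -0.998   0.8522]
 [ 0.      0.      0.      1.    ]]
scene [[437.2264   0.     316.9382]
 [  0.     437.2264 237.7263]
 [  0.       0.       1.    ]] [[ 0.5691  0.8221 -0.0173 -0.3688]
 [ 0.6276 -0.4479 -0.6369 -0.2756]
 [-0.5313  0.3516 -0.7708  1.0684]
 [ 0.      0.      0.      1.    ]]
{'time_s': 0.1, 'joint_positions': array([-69.3614,   7.1307,  94.6272,   0.0011,  78.3522,  -4.7354]), 'dq': array([ 0.0687, -0.1025, -0.1864,  0.0163, -0.0667, -0.1041]), 'joint_torque': array([ -0.    , -42.4933, -36.6654,  -0.0001,   0.0039,   0.    ]), 'tool_pos': array([ 0.2783, -0.5868,  0.2552]), 'tcp_rot': array([[ 0.9035,  0.4285, -0.0007],
       [ 0.4285, -0.9035,  0.0018],
       [ 0.0002, -0.0019, -1.    ]]), 'force': array([0.0825, 0.342 , 0.1325]), 'torque': array([-0.0131, -0.036 , -0.0006]), 'grasp_force': 0.0, 'gripper_width': 1.0026574616955763} 0.025
```

View pics/top0.png

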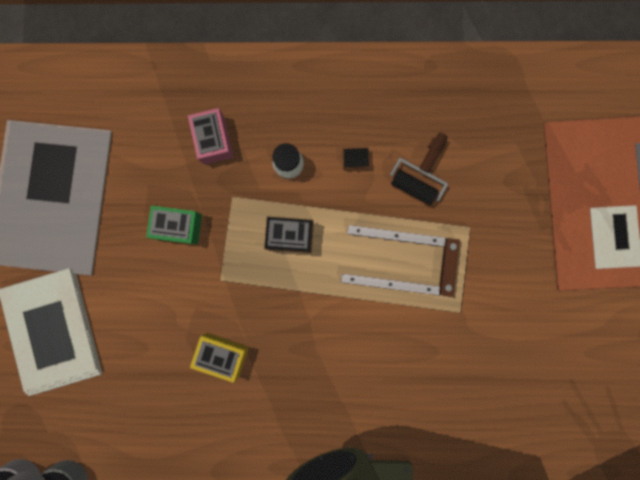

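View pics/scene0.png

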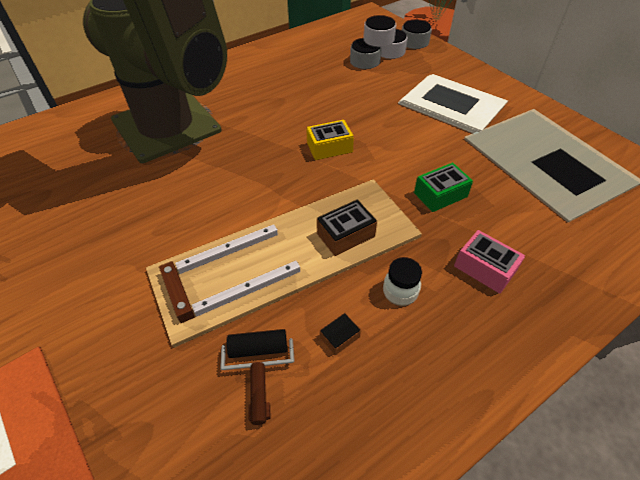

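The top view shows the bed running left to right, with corners near (232,198), (470,228), (460,311) and (221,280). The stop is at (450,267), the block at (289,234), and the roller, small block and jar sit above the bed. Next I'll fit the bed and block poses.

```bash
cat > h.py <<'E'
from station import robot
import cv2,numpy as np
np.set_printoptions(precision=4,suppress=True)
def plane(m,uv,z):
    K,E=m["intrinsics"],m["extrinsics"];R,t=E[:3,:3],E[:3,3]
    d=np.c_[np.asarray(uv,float).reshape(-1,2),np.ones(len(np.asarray(uv).reshape(-1,2)))]@np.linalg.inv(K).T@R
    c=-R.T@t
    return (c+d*((z-c[2])/d[:,2])[:,None])[:,:2]
def proj(m,P):
    E=m["extrinsics"];q=(np.asarray(P)@E[:3,:3].T+E[:3,3])@m["intrinsics"].T;return q[:,:2]/q[:,2:]
def rect(p):
    (c,s,a)=cv2.minAreaRect((p*1000).astype(np.float32)); 
    if s[0]<s[1]: a+=90;s=s[::-1]
    a=(a+180)%180-180  # long axis, pointing to -y
    if np.sin(np.radians(a))>0:a-=180
    return np.array(c)/1000,np.array(s),a
def big(mask):
    cs,_=cv2.findContours(mask,cv2.RETR_EXTERNAL,cv2.CHAIN_APPROX_NONE);return max(cs,key=cv2.contourArea).reshape(-1,2)
E
python3 - <<'E'
from h import *
im=cv2.imread("pics/top0.png");m=robot.camera_model("top")
S=4;x0,y0,x1,y1=205,180,485,325
u=cv2.resize(im[y0:y1,x0:x1],None,fx=S,fy=S,interpolation=cv2.INTER_CUBIC)
h=cv2.cvtColor(u,cv2.COLOR_BGR2HSV)
px=lambda x,y:h[(y-y0)*S,(x-x0)*S]
print("bed",px(240,240),px(330,260),px(400,260),"table",px(215,310),px(300,190),"block",px(268,246),px(270,222),px(310,222),"front",px(290,252))
f=lambda c:(c+0.5)/S-0.5+[x0,y0]
bm=((h[...,0]>=12)&(h[...,0]<=30)&(h[...,2]>125)&(h[...,1]<150)).astype(np.uint8)
c=big(cv2.morphologyEx(bm,cv2.MORPH_OPEN,np.ones((5,5))));hb=cv2.convexHull(c).reshape(-1,2)
print("bed",rect(plane(m,f(hb),.012)))
g=((h[...,2]<70)).astype(np.uint8);g[:, :200]=0;g[:,460:]=0
k=cv2.convexHull(big(g)).reshape(-1,2)
print("block",rect(plane(m,f(k),.060)))
cv2.polylines(u,[hb],True,(255,0,0),1);cv2.polylines(u,[k],True,(0,255,0),1)
cv2.imwrite("pics/c1.png",cv2.resize(u,(800,int(800*u.shape[0]/u.shape[1])),interpolation=cv2.INTER_AREA))
E
```

```text
bed [ 17 108 156] [ 17 108 180] [ 17 108 166] table [ 12 156 126] [ 12 153 122] block [ 0 10 49] [18 16 82] [23 30 34] front [ 15 107  88]
bed (array([0.5049, 0.0327]), array([485.4096, 175.3166]), -97.0279541015625)
block (array([0.5391, 0.1386]), array([88.0322, 62.4447]), -94.00719451904297)
```

View pics/c1.png

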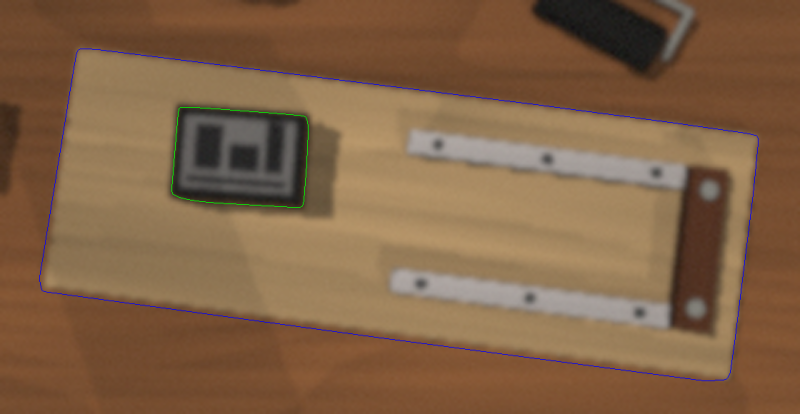

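The crop shows clean outlines of the bed (blue) and the block's top face (green). The block sits about 21 mm towards +y and is turned about 3°. I'll push it sideways with two spread fingertips first, then push it from the rear.

```bash
cat >> h.py <<'E'
from scipy.spatial.transform import Rotation as Ro
C=np.array([.5049,.0327]);A=-97.03
def bedxy(p): 
    r=np.radians(A);d=np.asarray(p)-C;return np.stack([d@[np.cos(r),np.sin(r)],d@[-np.sin(r),np.cos(r)]],-1)
def goto(bx,by,z,yawrel):
    """tool x axis at bed yaw yawrel (deg); prints cm shift & rotvec in the tool frame"""
    s=robot.get_state();R=s["tcp_rot"];r=np.radians(A)
    w=C+np.array([np.cos(r)*bx-np.sin(r)*by,np.sin(r)*bx+np.cos(r)*by])
    y=np.radians(A+yawrel);T=np.array([[np.cos(y),np.sin(y),0],[np.sin(y),-np.cos(y),0],[0,0,-1]])
    print("now bed",bedxy(s["tool_pos"][:2]),s["tool_pos"][2],"t",s["time_s"],"F",s["force"],"shift cm",R.T@(np.r_[w,z]-s["tool_pos"])*100,"rot",Ro.from_matrix(R.T@T).as_rotvec(degrees=True))
E
python3 - <<'E'
from h import *
m=robot.camera_model("top")
print("jar",bedxy(plane(m,[[288,155],[288,180]],[.065][0])),"rails",bedxy(plane(m,[[348,230],[343,279],[443,240],[438,289]],.028)))
goto(-.109,.077,.15,90)
E
```

```text
jar [[-0.1306  0.1713]
 [-0.1241  0.1237]] rails [[ 0.0019  0.0473]
 [ 0.0043 -0.0491]
 [ 0.1879  0.0515]
 [ 0.1891 -0.0443]]
now bed [ 0.6426 -0.1491] 0.2551546407265287 t 0.1 F [0.0825 0.342  0.1325] shift cm [ 59.362  -51.3235  10.6242] rot [-0.1096  0.0211 32.4038]
```

>>> {"op": "apply_moves", "data": {"commands": [{"hand":110,"x":5,"y":-4.3,"z":0,"wz":3.2},{"hand":110,"x":9,"y":-7.8,"z":0,"wz":6.5},{"hand":110,"x":12.5,"y":-10.8,"z":0,"wz":9.7},{"hand":110,"x":16,"y":-13.8,"z":0,"wz":13},{"hand":110,"x":19.5,"y":-16.8,"z":0,"wz":16},{"hand":110,"x":23,"y":-19.8,"z":0,"wz":19},{"hand":110,"x":26.5,"y":-22.9,"z":0,"wz":22},{"hand":110,"x":30,"y":-25.9,"z":0,"wz":25},{"hand":110,"x":33.5,"y":-28.9,"z":0,"wz":28},{"hand":110,"x":37,"y":-32,"z":0,"wz":32.4}]}}

```text
schema error: expected keys hand, x, y, z, wx, wy, wz
```

Run:
```python
from h import *
im=cv2.imread("pics/top0.png");m=robot.camera_model("top")
S=4;x0,y0,x1,y1=330,215,455,300
u=cv2.resize(im[y0:y1,x0:x1],None,fx=S,fy=S,interpolation=cv2.INTER_CUBIC)
h=cv2.cvtColor(u,cv2.COLOR_BGR2HSV)
g=((h[...,1]<60)&(h[...,2]>110)).astype(np.uint8)
cs,_=cv2.findContours(g,cv2.RETR_EXTERNAL,cv2.CHAIN_APPROX_NONE)
for c in sorted(cs,key=cv2.contourArea)[-2:]:
    p=plane(m,(c.reshape(-1,2)+.5)/S-.5+[x0,y0],.028);r=rect(p);print(r,bedxy(r[0]))
goto(-.109,.077,.15,90)
```

```text
(array([ 0.4468, -0.0565]), array([191.4627,  17.9382]), -97.06704711914062) [ 0.0957 -0.0468]
(array([ 0.5414, -0.0681]), array([191.0609,  18.8115]), -97.28776550292969) [0.0955 0.0485]
now bed [ 0.6426 -0.1491] 0.2551546407265287 t 0.1 F [0.0825 0.342  0.1325] shift cm [ 59.362  -51.3235  10.6242] rot [-0.1096  0.0211 32.4038]
```

```bash
sed -i 's/^C=.*/C=np.array([.5060,.0320]);A=-97.17/' h.py; python3 -c "
from h import *
print(bedxy([.5391,.1386]))"
```

```text
[-0.1099  0.0195]
```

>>> {"op": "apply_moves", "data": {"commands": [{"hand":110,"x":5,"y":-4.3,"z":0,"wx":0,"wy":0,"wz":3.2},{"hand":110,"x":9,"y":-7.8,"z":0,"wx":0,"wy":0,"wz":6.5},{"hand":110,"x":12.5,"y":-10.8,"z":0,"wx":0,"wy":0,"wz":9.7},{"hand":110,"x":16,"y":-13.8,"z":0,"wx":0,"wy":0,"wz":13},{"hand":110,"x":19.5,"y":-16.8,"z":0,"wx":0,"wy":0,"wz":16},{"hand":110,"x":23,"y":-19.8,"z":0,"wx":0,"wy":0,"wz":19},{"hand":110,"x":26.5,"y":-22.9,"z":0,"wx":0,"wy":0,"wz":22},{"hand":110,"x":30,"y":-25.9,"z":0,"wx":0,"wy":0,"wz":25},{"hand":110,"x":33.5,"y":-28.9,"z":0,"wx":0,"wy":0,"wz":28},{"hand":110,"x":37,"y":-32,"z":0,"wx":0,"wy":0,"wz":32.4}]}}

```text
time_s: 1.1
tool_pos: [0.4759, -0.1377, 0.256]
tcp_rot: [[0.992, -0.125, -0.0], [-0.125, -0.992, 0.0], [-0.0, 0.0, -1.0]]
force: [1.0, -0.2, 0.4]
gripper_width: 0.567
grasp_force: 0.0
```

Run:
```python
from h import *
goto(-.109,.078,.15,90)
```

```text
now bed [ 0.1721 -0.0087] 0.25602999346409905 t 1.1 F [ 0.9632 -0.1984  0.3941] shift cm [  8.6632 -28.1175  10.6012] rot [ 0.0008  0.0095 -0.0234]
```

>>> {"op": "apply_moves", "data": {"commands": [{"hand":110,"x":1.4,"y":-4.5,"z":0,"wx":0,"wy":0,"wz":0},{"hand":110,"x":2.8,"y":-9,"z":0,"wx":0,"wy":0,"wz":0},{"hand":110,"x":4.2,"y":-13.5,"z":0,"wx":0,"wy":0,"wz":0},{"hand":110,"x":5.6,"y":-18,"z":1,"wx":0,"wy":0,"wz":0},{"hand":110,"x":7,"y":-22.5,"z":3,"wx":0,"wy":0,"wz":0},{"hand":110,"x":8.3,"y":-26.5,"z":6,"wx":0,"wy":0,"wz":0},{"hand":110,"x":8.7,"y":-28.1,"z":9,"wx":0,"wy":0,"wz":0},{"hand":110,"x":8.7,"y":-28.1,"z":10.6,"wx":0,"wy":0,"wz":0},{"hand":110,"x":8.7,"y":-28.1,"z":10.6,"wx":0,"wy":0,"wz":0},{"hand":110,"x":8.7,"y":-28.1,"z":10.6,"wx":0,"wy":0,"wz":0}]}}

```text
time_s: 2.1
tool_pos: [0.5964, 0.1277, 0.1507]
tcp_rot: [[0.992, -0.123, -0.0], [-0.123, -0.992, -0.0], [-0.0, 0.0, -1.0]]
force: [1.3, 0.0, -0.3]
gripper_width: 0.57
grasp_force: 0.0
```

Run:
```python
from h import *
goto(-.109,.078,.058,90)
cv2.imwrite("pics/w1.png",robot.capture("wrist"))
```

```text
now bed [-0.1062  0.0777] 0.1507100674757735 t 2.1 F [ 1.3472  0.02   -0.3462] shift cm [ 0.0297 -0.278   9.2709] rot [0.0165 0.0018 0.0877]
```

View pics/w1.png

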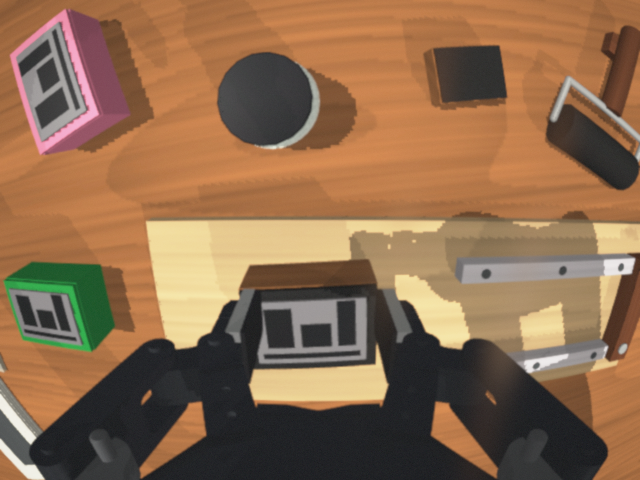

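The wrist view shows the block at (312,325) beneath the hand, with the +y side face visible at (310,275). The jar is at (268,100), well clear. I'll lower the hand beside the +y face.

>>> {"op": "apply_moves", "data": {"commands": [{"hand":110,"x":0,"y":-0.3,"z":2,"wx":0,"wy":0,"wz":0},{"hand":110,"x":0,"y":-0.3,"z":4,"wx":0,"wy":0,"wz":0},{"hand":110,"x":0,"y":-0.3,"z":6,"wx":0,"wy":0,"wz":0},{"hand":110,"x":0,"y":-0.3,"z":7.5,"wx":0,"wy":0,"wz":0},{"hand":110,"x":0,"y":-0.3,"z":8.5,"wx":0,"wy":0,"wz":0},{"hand":110,"x":0,"y":-0.3,"z":9.2,"wx":0,"wy":0,"wz":0},{"hand":110,"x":0,"y":-0.3,"z":9.2,"wx":0,"wy":0,"wz":0},{"hand":110,"x":0,"y":-0.3,"z":9.2,"wx":0,"wy":0,"wz":0},{"hand":110,"x":0,"y":-0.3,"z":9.2,"wx":0,"wy":0,"wz":0},{"hand":110,"x":0,"y":-0.3,"z":9.2,"wx":0,"wy":0,"wz":0}]}}

```text
time_s: 3.15
tool_pos: [0.5973, 0.1317, 0.0592]
tcp_rot: [[0.992, -0.122, 0.001], [-0.122, -0.992, 0.0], [0.001, -0.0, -1.0]]
force: [-0.2, 0.4, 0.6]
gripper_width: 0.566
grasp_force: 0.0
```

Run:
```python
from h import *
goto(-.109,.043,.058,90)
cv2.imwrite("pics/w2.png",robot.capture("wrist"))
```

```text
now bed [-0.1103  0.0782] 0.059171053005072645 t 3.15 F [-0.1752  0.4189  0.5639] shift cm [-3.5185  0.1255  0.1121] rot [-0.0219 -0.0801  0.1472]
```

View pics/w2.png

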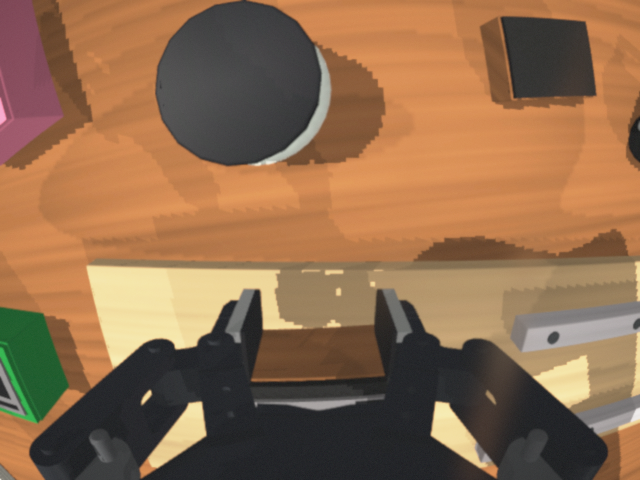

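The fingers are down on the +y side, with the pads at (247,320) and (390,320) and the block's brown side face between and just behind them. I'll push 35 mm towards the robot (-y).

>>> {"op": "apply_moves", "data": {"commands": [{"hand":110,"x":-0.5,"y":0,"z":0,"wx":0,"wy":0,"wz":0.1},{"hand":110,"x":-1,"y":0,"z":0,"wx":0,"wy":0,"wz":0.1},{"hand":110,"x":-1.4,"y":0,"z":0,"wx":0,"wy":0,"wz":0.1},{"hand":110,"x":-1.8,"y":0,"z":0,"wx":0,"wy":0,"wz":0.1},{"hand":110,"x":-2.2,"y":0,"z":0,"wx":0,"wy":0,"wz":0.1},{"hand":110,"x":-2.6,"y":0,"z":0,"wx":0,"wy":0,"wz":0.1},{"hand":110,"x":-2.9,"y":0,"z":0,"wx":0,"wy":0,"wz":0.1},{"hand":110,"x":-3.2,"y":0,"z":0,"wx":0,"wy":0,"wz":0.1},{"hand":110,"x":-3.4,"y":0,"z":0,"wx":0,"wy":0,"wz":0.1},{"hand":110,"x":-3.5,"y":0,"z":0,"wx":0,"wy":0,"wz":0.1}]}}

```text
time_s: 4.2
tool_pos: [0.5619, 0.1359, 0.0584]
tcp_rot: [[0.992, -0.124, 0.0], [-0.124, -0.992, 0.0], [0.0, -0.0, -1.0]]
force: [1.7, -0.5, -0.0]
gripper_width: 0.567
grasp_force: 0.9
```

Run:
```python
from h import *
goto(-.109,.043,.058,90)
cv2.imwrite("pics/t2.png",robot.capture("top")[180:330,205:485])
```

```text
now bed [-0.1101  0.0425] 0.05838655799435428 t 4.2 F [ 1.7304 -0.4607 -0.0365] shift cm [0.0463 0.1073 0.0387] rot [-0.0029 -0.0092  0.0413]
```

>>> {"op": "apply_moves", "data": {"commands": [{"hand":110,"x":1,"y":0,"z":0,"wx":0,"wy":0,"wz":0},{"hand":110,"x":2,"y":0,"z":0,"wx":0,"wy":0,"wz":0},{"hand":110,"x":2.5,"y":0,"z":-3,"wx":0,"wy":0,"wz":0},{"hand":110,"x":2.5,"y":0,"z":-7,"wx":0,"wy":0,"wz":0},{"hand":110,"x":0,"y":-3,"z":-10,"wx":0,"wy":0,"wz":-8},{"hand":110,"x":-2,"y":-7,"z":-10,"wx":0,"wy":0,"wz":-16},{"hand":110,"x":-4,"y":-9,"z":-10,"wx":0,"wy":0,"wz":-24},{"hand":110,"x":-4,"y":-11,"z":-10,"wx":0,"wy":0,"wz":-32},{"hand":110,"x":-4,"y":-13,"z":-10,"wx":0,"wy":0,"wz":-40},{"hand":110,"x":-4,"y":-13,"z":-10,"wx":0,"wy":0,"wz":-48}]}}

```text
time_s: 5.25
tool_pos: [0.5391, 0.2719, 0.1585]
tcp_rot: [[0.751, 0.66, 0.0], [0.66, -0.751, 0.001], [0.001, -0.0, -1.0]]
force: [0.5, 0.2, -0.6]
gripper_width: 0.568
grasp_force: 0.0
```

```bash
cat >> h.py <<'E'
def block(name,box=(255,205,345,285)):
    im=robot.capture("top");m=robot.camera_model("top");S=4;x0,y0,x1,y1=box
    u=cv2.resize(im[y0:y1,x0:x1],None,fx=S,fy=S,interpolation=cv2.INTER_CUBIC)
    g=(cv2.cvtColor(u,cv2.COLOR_BGR2HSV)[...,2]<70).astype(np.uint8)
    k=cv2.convexHull(big(g)).reshape(-1,2);r=rect(plane(m,(k+.5)/S-.5+[x0,y0],.060))
    print("block bed",bedxy(r[0]),"size",r[1],"yaw",r[2]-A)
    cv2.polylines(u,[k],True,(0,255,0),1);cv2.imwrite(f"pics/{name}.png",cv2.resize(u,None,fx=800/u.shape[1],fy=800/u.shape[1]) if u.shape[1]/u.shape[0]>4/3 else u)
E
python3 - <<'E'
from h import *
goto(-.19,0,.11,180)
block("t3")
E
```

```text
now bed [-0.2422  0.0029] 0.1585248671001343 t 5.25 F [ 0.5062  0.1805 -0.5589] shift cm [-4.1063  3.2422  4.8485] rot [ -0.0085  -0.0442 -41.5087]
block bed [-0.1128 -0.0013] size [89.0183 61.6854] yaw -0.061079101562498295
```

View pics/t3.png

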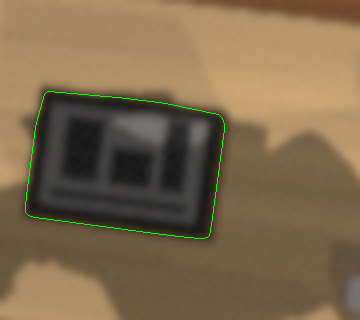

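The block is now clean and square, at bed y about -1 mm with 0° of turn. Now the hand goes behind its rear face.

>>> {"op": "apply_moves", "data": {"commands": [{"hand":170,"x":0,"y":0,"z":0,"wx":0,"wy":0,"wz":-8},{"hand":170,"x":0,"y":0,"z":0,"wx":0,"wy":0,"wz":-16},{"hand":170,"x":-1,"y":1,"z":0,"wx":0,"wy":0,"wz":-24},{"hand":170,"x":-2,"y":2,"z":1,"wx":0,"wy":0,"wz":-32},{"hand":170,"x":-3,"y":2.5,"z":3,"wx":0,"wy":0,"wz":-40},{"hand":170,"x":-4.1,"y":3.2,"z":4.9,"wx":0,"wy":0,"wz":-41.5},{"hand":170,"x":-4.1,"y":3.2,"z":6,"wx":0,"wy":0,"wz":-41.5},{"hand":170,"x":-4.1,"y":3.2,"z":6,"wx":0,"wy":0,"wz":-41.5},{"hand":170,"x":-4.1,"y":3.2,"z":6,"wx":0,"wy":0,"wz":-41.5},{"hand":170,"x":-4.1,"y":3.2,"z":6,"wx":0,"wy":0,"wz":-41.5}]}}

```text
time_s: 6.3
tool_pos: [0.5295, 0.2195, 0.0996]
tcp_rot: [[0.133, 0.991, 0.002], [0.991, -0.133, 0.001], [0.001, 0.002, -1.0]]
force: [0.6, -0.1, -0.8]
gripper_width: 0.336
grasp_force: 0.0
```

Run:
```python
from h import *
goto(-.19,-.001,.065,180)
```

```text
now bed [-0.1889 -0.    ] 0.09963277982716108 t 6.3 F [ 0.5932 -0.1483 -0.7924] shift cm [ 0.1016 -0.104   3.4632] rot [ 0.1153 -0.0593 -0.481 ]
```

>>> {"op": "apply_moves", "data": {"commands": [{"hand":170,"x":0,"y":-0.1,"z":1.5,"wx":0,"wy":0,"wz":-0.5},{"hand":170,"x":0,"y":-0.1,"z":2.5,"wx":0,"wy":0,"wz":-0.5},{"hand":170,"x":0,"y":-0.1,"z":3.4,"wx":0,"wy":0,"wz":-0.5},{"hand":170,"x":0,"y":-0.1,"z":3.4,"wx":0,"wy":0,"wz":-0.5},{"hand":170,"x":-0.8,"y":-0.1,"z":3.4,"wx":0,"wy":0,"wz":-0.5},{"hand":170,"x":-1.4,"y":-0.1,"z":3.4,"wx":0,"wy":0,"wz":-0.5},{"hand":170,"x":-2,"y":-0.1,"z":3.4,"wx":0,"wy":0,"wz":-0.5},{"hand":170,"x":-2.6,"y":-0.1,"z":3.4,"wx":0,"wy":0,"wz":-0.5},{"hand":170,"x":-3.2,"y":-0.1,"z":3.4,"wx":0,"wy":0,"wz":-0.5},{"hand":170,"x":-3.7,"y":-0.1,"z":3.4,"wx":0,"wy":0,"wz":-0.5}]}}

```text
time_s: 7.3
tool_pos: [0.5228, 0.1819, 0.0648]
tcp_rot: [[0.125, 0.992, 0.001], [0.992, -0.125, 0.001], [0.001, 0.001, -1.0]]
force: [0.2, 2.3, 1.9]
gripper_width: 0.335
grasp_force: 1.2
```

>>> {"op": "apply_moves", "data": {"commands": [{"hand":170,"x":-0.5,"y":0,"z":0,"wx":0,"wy":0,"wz":0},{"hand":170,"x":-1,"y":0,"z":0,"wx":0,"wy":0,"wz":0},{"hand":170,"x":-1.5,"y":0,"z":0,"wx":0,"wy":0,"wz":0},{"hand":170,"x":-2,"y":0,"z":0,"wx":0,"wy":0,"wz":0},{"hand":170,"x":-2.5,"y":0,"z":0,"wx":0,"wy":0,"wz":0},{"hand":170,"x":-3,"y":0,"z":0,"wx":0,"wy":0,"wz":0},{"hand":170,"x":-3.4,"y":0,"z":0,"wx":0,"wy":0,"wz":0},{"hand":170,"x":-3.7,"y":0,"z":0,"wx":0,"wy":0,"wz":0},{"hand":170,"x":-3.8,"y":0,"z":0,"wx":0,"wy":0,"wz":0},{"hand":170,"x":-3.8,"y":0,"z":0,"wx":0,"wy":0,"wz":0}]}}

```text
time_s: 8.3
tool_pos: [0.5176, 0.1442, 0.0641]
tcp_rot: [[0.124, 0.992, -0.0], [0.992, -0.124, -0.001], [-0.001, -0.0, -1.0]]
force: [1.1, 1.4, 0.6]
gripper_width: 0.332
grasp_force: 0.7
```

Run:
```python
from h import *
goto(.091,-.001,.065,180)
block("t4",(275,215,375,290))
```

```text
now bed [-0.1127 -0.0025] 0.06409163616275149 t 8.3 F [1.1248 1.3955 0.6036] shift cm [-20.3737   0.1311  -0.0762] rot [-0.0207  0.0412  0.0434]
block bed [-0.0382  0.0001] size [143.2913  58.6971] yaw -74.37553127288818
```

View pics/t4.png

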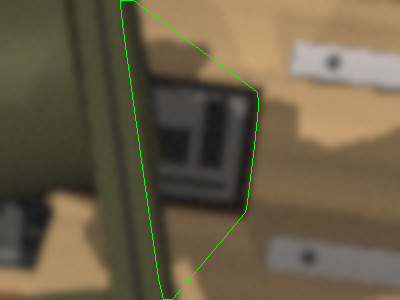

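The arm hides the rear of the block, but the leading corners are visible at crop pixels (252,90) and (243,208). I'll measure the front edge from those.

Run:
```python
from h import *
m=robot.camera_model("top")
p=bedxy(plane(m,(np.array([[252,90],[243,208]])+.5)/4-.5+[275,215],.060));print(p,p.mean(0))
```

```text
[[-0.0176  0.0271]
 [-0.0146 -0.0286]] [-0.0161 -0.0008]
```

>>> {"op": "apply_moves", "data": {"commands": [{"hand":170,"x":-0.5,"y":0,"z":-0.1,"wx":0,"wy":0,"wz":0},{"hand":170,"x":-1.1,"y":0,"z":-0.1,"wx":0,"wy":0,"wz":0},{"hand":170,"x":-1.7,"y":0.1,"z":-0.1,"wx":0,"wy":0,"wz":0},{"hand":170,"x":-2.3,"y":0.1,"z":-0.1,"wx":0,"wy":0,"wz":0},{"hand":170,"x":-2.9,"y":0.1,"z":-0.1,"wx":0,"wy":0,"wz":0},{"hand":170,"x":-3.5,"y":0.1,"z":-0.1,"wx":0,"wy":0,"wz":0},{"hand":170,"x":-4.1,"y":0.1,"z":-0.1,"wx":0,"wy":0,"wz":0},{"hand":170,"x":-4.6,"y":0.1,"z":-0.1,"wx":0,"wy":0,"wz":0},{"hand":170,"x":-5,"y":0.1,"z":-0.1,"wx":0,"wy":0,"wz":0},{"hand":170,"x":-5,"y":0.1,"z":-0.1,"wx":0,"wy":0,"wz":0}]}}

```text
time_s: 9.35
tool_pos: [0.5126, 0.0942, 0.0654]
tcp_rot: [[0.125, 0.992, 0.0], [0.992, -0.125, -0.001], [-0.001, 0.0, -1.0]]
force: [0.1, -0.2, 0.7]
gripper_width: 0.336
grasp_force: 0.0
```

Run:
```python
from h import *
goto(.091,-.001,.065,180)
im=robot.capture("top")[215:305,325:445];cv2.imwrite("pics/t5.png",cv2.resize(im,None,fx=6,fy=6,interpolation=cv2.INTER_CUBIC))
```

```text
now bed [-0.0625 -0.0012] 0.06543823196909891 t 9.35 F [ 0.1309 -0.2095  0.7125] shift cm [-15.3513   0.0157   0.0515] rot [0.0068 0.0287 0.0174]
```

View pics/t5.png

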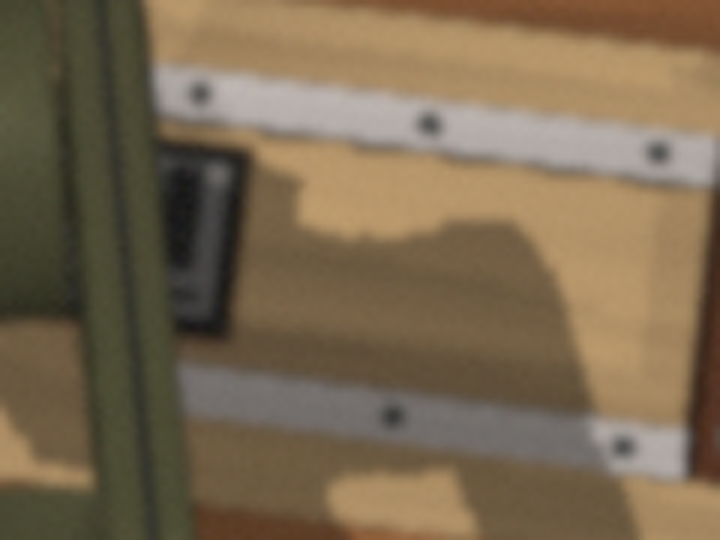

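The leading end is inside the lane, with corners at crop pixels (250,148) and (228,335). There are clear gaps to both rails.

Run:
```python
from h import *
m=robot.camera_model("top")
p=bedxy(plane(m,(np.array([[250,148],[228,335]])+.5)/6-.5+[325,215],.060));print(p,p.mean(0))
```

```text
[[ 0.0364  0.0302]
 [ 0.037  -0.0289]] [0.0367 0.0006]
```

>>> {"op": "apply_moves", "data": {"commands": [{"hand":170,"x":-0.5,"y":0,"z":0,"wx":0,"wy":0,"wz":0},{"hand":170,"x":-1.1,"y":0,"z":0,"wx":0,"wy":0,"wz":0},{"hand":170,"x":-1.7,"y":0,"z":0,"wx":0,"wy":0,"wz":0},{"hand":170,"x":-2.3,"y":0,"z":0,"wx":0,"wy":0,"wz":0},{"hand":170,"x":-2.9,"y":0,"z":0,"wx":0,"wy":0,"wz":0},{"hand":170,"x":-3.5,"y":0,"z":0,"wx":0,"wy":0,"wz":0},{"hand":170,"x":-4.1,"y":0,"z":0,"wx":0,"wy":0,"wz":0},{"hand":170,"x":-4.7,"y":0,"z":0,"wx":0,"wy":0,"wz":0},{"hand":170,"x":-5.3,"y":0,"z":0,"wx":0,"wy":0,"wz":0},{"hand":170,"x":-5.7,"y":0,"z":0,"wx":0,"wy":0,"wz":0}]}}

```text
time_s: 10.4
tool_pos: [0.5056, 0.0377, 0.0655]
tcp_rot: [[0.124, 0.992, 0.0], [0.992, -0.124, 0.0], [0.0, 0.0, -1.0]]
force: [-0.3, 3.4, 1.8]
gripper_width: 0.332
grasp_force: 1.6
```

Run:
```python
from h import *
goto(.091,-.001,.065,180)
im=robot.capture("top")[215:305,350:470];cv2.imwrite("pics/t6.png",cv2.resize(im,None,fx=6,fy=6,interpolation=cv2.INTER_CUBIC))
```

```text
now bed [-0.0057 -0.0011] 0.06551365874630465 t 10.4 F [-0.3319  3.4106  1.8385] shift cm [-9.6656  0.0072  0.0497] rot [ 0.0204 -0.0096  0.0215]
```

View pics/t6.png

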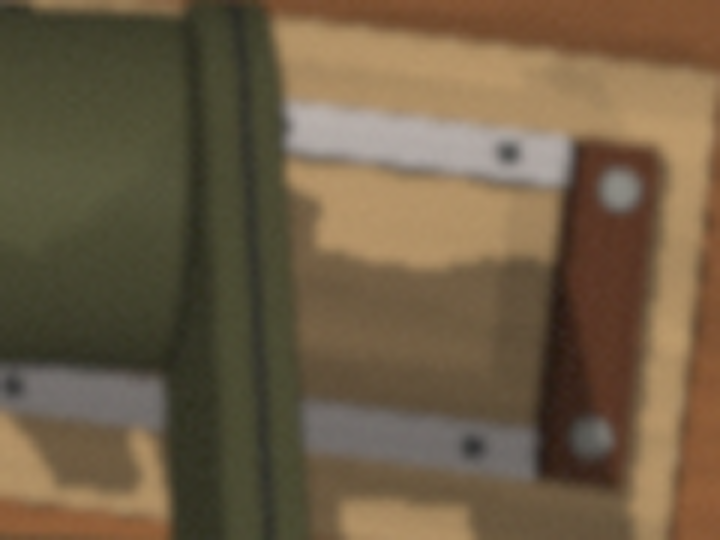

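The arm now hides the block, and the remaining lane and stop are clear. Position and force look normal, so I'll keep going.

>>> {"op": "apply_moves", "data": {"commands": [{"hand":170,"x":-0.5,"y":0,"z":0,"wx":0,"wy":0,"wz":0},{"hand":170,"x":-1.1,"y":0,"z":0,"wx":0,"wy":0,"wz":0},{"hand":170,"x":-1.7,"y":0,"z":0,"wx":0,"wy":0,"wz":0},{"hand":170,"x":-2.3,"y":0,"z":0,"wx":0,"wy":0,"wz":0},{"hand":170,"x":-2.9,"y":0,"z":0,"wx":0,"wy":0,"wz":0},{"hand":170,"x":-3.5,"y":0,"z":0,"wx":0,"wy":0,"wz":0},{"hand":170,"x":-4.1,"y":0,"z":0,"wx":0,"wy":0,"wz":0},{"hand":170,"x":-4.7,"y":0,"z":0,"wx":0,"wy":0,"wz":0},{"hand":170,"x":-5.3,"y":0,"z":0,"wx":0,"wy":0,"wz":0},{"hand":170,"x":-5.8,"y":0,"z":0,"wx":0,"wy":0,"wz":0}]}}

```text
time_s: 11.45
tool_pos: [0.4982, -0.0198, 0.0653]
tcp_rot: [[0.124, 0.992, -0.0], [0.992, -0.124, 0.0], [0.0, -0.0, -1.0]]
force: [0.1, 2.6, 2.0]
gripper_width: 0.333
grasp_force: 1.7
```

>>> {"op": "apply_moves", "data": {"commands": [{"hand":170,"x":-0.4,"y":0,"z":0,"wx":0,"wy":0,"wz":0},{"hand":170,"x":-0.8,"y":0,"z":0,"wx":0,"wy":0,"wz":0},{"hand":170,"x":-1.2,"y":0,"z":0,"wx":0,"wy":0,"wz":0},{"hand":170,"x":-1.6,"y":0,"z":0,"wx":0,"wy":0,"wz":0},{"hand":170,"x":-2,"y":0,"z":0,"wx":0,"wy":0,"wz":0},{"hand":170,"x":-2.4,"y":0,"z":0,"wx":0,"wy":0,"wz":0},{"hand":170,"x":-2.8,"y":0,"z":0,"wx":0,"wy":0,"wz":0},{"hand":170,"x":-3.1,"y":0,"z":0,"wx":0,"wy":0,"wz":0},{"hand":170,"x":-3.4,"y":0,"z":0,"wx":0,"wy":0,"wz":0},{"hand":170,"x":-3.6,"y":0,"z":0,"wx":0,"wy":0,"wz":0}]}}

```text
time_s: 12.45
tool_pos: [0.4938, -0.0553, 0.0653]
tcp_rot: [[0.124, 0.992, -0.0], [0.992, -0.124, 0.0], [0.0, -0.0, -1.0]]
force: [0.4, 3.4, 2.5]
gripper_width: 0.334
grasp_force: 1.7
```

Run:
```python
from h import *
goto(.091,-.001,.065,180)
```

```text
now bed [ 0.0881 -0.0012] 0.0653227399055066 t 12.45 F [0.4236 3.3569 2.452 ] shift cm [-0.2879  0.022   0.0323] rot [-0.0033 -0.0009  0.0309]
```

Force is still at the sliding level, so I'll creep on in 1 mm steps to reach the stop.

>>> {"op": "apply_moves", "data": {"commands": [{"hand":170,"x":-0.1,"y":0,"z":0,"wx":0,"wy":0,"wz":0},{"hand":170,"x":-0.15,"y":0,"z":0,"wx":0,"wy":0,"wz":0},{"hand":170,"x":-0.2,"y":0,"z":0,"wx":0,"wy":0,"wz":0},{"hand":170,"x":-0.25,"y":0,"z":0,"wx":0,"wy":0,"wz":0},{"hand":170,"x":-0.3,"y":0,"z":0,"wx":0,"wy":0,"wz":0},{"hand":170,"x":-0.35,"y":0,"z":0,"wx":0,"wy":0,"wz":0},{"hand":170,"x":-0.4,"y":0,"z":0,"wx":0,"wy":0,"wz":0},{"hand":170,"x":-0.4,"y":0,"z":0,"wx":0,"wy":0,"wz":0},{"hand":170,"x":-0.4,"y":0,"z":0,"wx":0,"wy":0,"wz":0},{"hand":170,"x":-0.4,"y":0,"z":0,"wx":0,"wy":0,"wz":0}]}}

```text
time_s: 13.45
tool_pos: [0.4934, -0.0588, 0.0653]
tcp_rot: [[0.124, 0.992, 0.0], [0.992, -0.124, 0.001], [0.001, -0.0, -1.0]]
force: [0.3, 5.2, 2.9]
gripper_width: 0.331
grasp_force: 2.5
```

>>> {"op": "apply_moves", "data": {"commands": [{"hand":170,"x":-0.05,"y":0,"z":0,"wx":0,"wy":0,"wz":0},{"hand":170,"x":-0.1,"y":0,"z":0,"wx":0,"wy":0,"wz":0},{"hand":170,"x":-0.1,"y":0,"z":0,"wx":0,"wy":0,"wz":0},{"hand":170,"x":-0.15,"y":0,"z":0,"wx":0,"wy":0,"wz":0},{"hand":170,"x":-0.15,"y":0,"z":0,"wx":0,"wy":0,"wz":0},{"hand":170,"x":-0.2,"y":0,"z":0,"wx":0,"wy":0,"wz":0},{"hand":170,"x":-0.2,"y":0,"z":0,"wx":0,"wy":0,"wz":0},{"hand":170,"x":-0.2,"y":0,"z":0,"wx":0,"wy":0,"wz":0},{"hand":170,"x":-0.2,"y":0,"z":0,"wx":0,"wy":0,"wz":0},{"hand":170,"x":-0.2,"y":0,"z":0,"wx":0,"wy":0,"wz":0}]}}

```text
time_s: 14.45
tool_pos: [0.4933, -0.0589, 0.0654]
tcp_rot: [[0.125, 0.992, 0.0], [0.992, -0.125, 0.005], [0.005, -0.0, -1.0]]
force: [2.0, 11.8, 3.3]
gripper_width: 0.336
grasp_force: 6.5
```

The hand stopped moving and the force rose to 12 N, so the block is seated on the stop. Now I'll back off and lift clear.

>>> {"op": "apply_moves", "data": {"commands": [{"hand":170,"x":0.3,"y":0,"z":0,"wx":0,"wy":0,"wz":0},{"hand":170,"x":1,"y":0,"z":0,"wx":0,"wy":0,"wz":0},{"hand":170,"x":2,"y":0,"z":0,"wx":0,"wy":0,"wz":0},{"hand":170,"x":3,"y":0,"z":-1,"wx":0,"wy":0,"wz":0},{"hand":170,"x":4,"y":0,"z":-4,"wx":0,"wy":0,"wz":0},{"hand":170,"x":7,"y":0,"z":-7,"wx":0,"wy":0,"wz":0},{"hand":170,"x":11,"y":0,"z":-9,"wx":0,"wy":0,"wz":0},{"hand":170,"x":15,"y":0,"z":-10,"wx":0,"wy":0,"wz":0},{"hand":170,"x":19,"y":0,"z":-10,"wx":0,"wy":0,"wz":0},{"hand":170,"x":22,"y":0,"z":-10,"wx":0,"wy":0,"wz":0}]}}

```text
time_s: 15.45
tool_pos: [0.5208, 0.1601, 0.1671]
tcp_rot: [[0.123, 0.992, 0.003], [0.992, -0.123, 0.0], [0.001, 0.003, -1.0]]
force: [-0.1, -0.9, 0.2]
gripper_width: 0.333
grasp_force: 0.0
```

Run:
```python
from h import *
block("t7",(385,238,441,294))
im=robot.capture("top")[200:310,340:480];cv2.imwrite("pics/t8.png",cv2.resize(im,None,fx=5,fy=5,interpolation=cv2.INTER_CUBIC))
```

```text
block bed [ 0.1402 -0.0051] size [88.0154 67.5159] yaw 0.034990234375001705
```

View pics/t8.png

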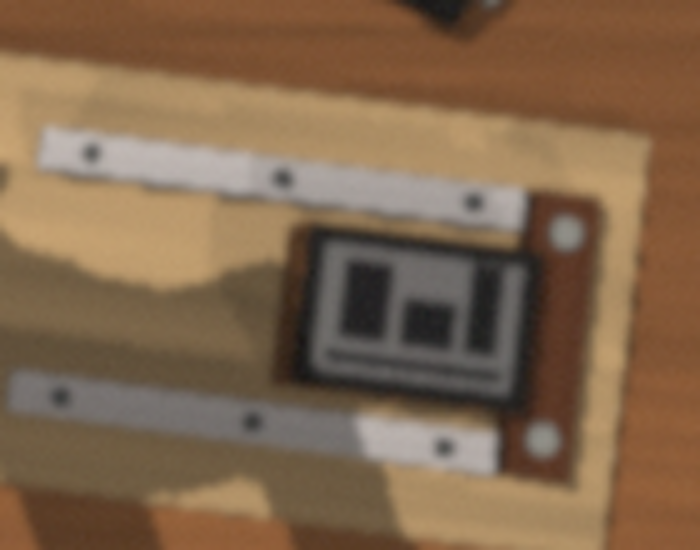

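The block is seated against the stop, with its top corners at crop pixels (313,228), (540,258), (522,408) and (300,383). There are gaps to both rails and the hand is clear. I'll check the numbers and hand in if they agree.

Run:
```python
from h import *
m=robot.camera_model("top")
p=bedxy(plane(m,(np.array([[313,228],[540,258],[522,408],[300,383]])+.5)/5-.5+[340,200],.060));print(p,p.mean(0))
if abs(p.mean(0)[1])<.005 and abs(p.mean(0)[0]-.147)<.006: print(robot.close_job())
```

```text
[[ 0.1047  0.0278]
 [ 0.19    0.0278]
 [ 0.1899 -0.0288]
 [ 0.1069 -0.0305]] [ 0.1479 -0.0009]
the job is handed in; nothing more can be done
None
```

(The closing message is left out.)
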